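Sort stripped engine parts into their trays

ROBOT

A 6-joint arm with a two-finger parallel gripper is mounted at the origin on the work surface. World frame = base frame: x ahead of the robot, y to its left, z up, the work surface at z = 0. Lengths are in m, angles in rad, forces in N, time in s.
With the tool pointing down it reaches from about 0.35 to 0.775 m from the base axis. Payload 7.3 kg.
Tool frame: the origin (TCP) lies on the centre line of the jaws, within the pads' length; the fingertips stand robot.nose_length ahead of it and the grasp point (between the pads) is the TCP (robot.nose_length is the distance from the TCP to the fingertips, in m); z points along the fingers, y is the direction in which the jaws open and shut (so a half turn about z gives the same grasp; the last joint's range is limited). The gripper opens to 92 mm and grips with 3 to 60 N. Pads are 19 mm wide; open, the fingers measure 130 mm over their backs; the gripper's body (75 mm by 190 mm) begins 47 mm behind the grasp point.
Start: joints at [-1.324, 0.342, 1.524, -0, 1.275, -0.146], TCP at [0.201, -0.485, 0.246] pointing down, gripper open.
Joint ranges: [-2.53, 2.53], [-0.77, 2.02], [0.04, 2.7], [-1, 4.14], [0.28, 2.66], [-3.11, 3.11]. Speed limits (rad/s): [2.57, 2.57, 3.14, 3.14, 3.14, 3.14].

INTERFACE

Orientations are given as [roll, pitch, yaw] about the fixed x, y, z axes, in that order (R = Rz(yaw) Ry(pitch) Rx(roll)).
In Python, from cell import robot, read_camera gives the robot as it stands.
- The arm moves only by the shell command python3 -m crank 'ROWS' [FORCE]. ROWS is JSON, a list of rows, each a list of 7 numbers: the shift along the tool's x, y, z in cm, then the turn, a rotation vector about the tool's x, y, z in degrees, then the opening, from 0 (shut) to 1 (fully open). In form: [[tx, ty, tz, wx, wy, wz, jaw], ...]. A call has 1 to 5 rows; each row is the pose to reach, as a shift and turn from the pose commanded when the call began, along the tool's axes at that moment; what a row does not reach only later rows make up. A row lasts 1/8 s, in which the tool goes at most 62.5 mm and 10.7 degrees, less where a joint would pass 70% of its speed; a pose out of reach is approached as far as the arm can. A call with a gripper value outside its range is refused whole. The fingers move at their own pace and stop on an object; FORCE is the grip in N (left out, the last holds). Time passes only in rows, so rows that repeat a pose let the fingers close. It gives the time, the measured TCP pose, the force and the opening at its end, in the units of the state.
- robot.observe(): the state, without advancing time (a new reading comes with each control period).
- read_camera(name): name is "side" or "top" or "wrist"; returns a dict with "frame" (400x640x3 uint8, red, green, blue), "intrinsics" (3x3 intrinsics, pixels), "R" (3x3) and "t" (3): a world point X has camera coordinates R X + t. Camera axes: x right, y down, z forward; pixel columns grow to the right and rows downward; lengths in m; the calibration is good to about 2 mm. A picture is of the moment at which its call begins. There is no depth.
- robot.hand_in(): hands the job in, once; it reports no verdict.
The state is a dict: "time": time; "qpos": joint angles; "qvel": joint speeds; "joint_efforts": joint torques, N m; "tool_pos": TCP position; "tool_rot": TCP orientation; "contact_force": force on the tool from outside, world axes, zero at the start; "torque": the same for the moment, N m; "opening": finger opening in m.
Only numpy, scipy, OpenCV 4.12 (cv2) and the standard library are available. Lean on these libraries where they do the work, as an engineer would, in place of code of your own. Each camera call takes 0.05 s, during which the arm holds its last target.

TASK

These parts came off an engine and lie mixed on the bench: put the two valve springs, the two gears and the ball bearing each into the tray that already holds one of its kind. Set every part down gently (do not drop it) on the tray's floor, not on top of another part: springs standing on end, gears and bearing lying flat, the same way up as they are now. Leave the spark plug and the small jar among them where they are.

Things in the scene. Friction and masses are not known exactly. Their poses are not given: they have to be found in the camera images.
- outer_spring_center (a point): large (outer) valve spring: bare steel coil, 38 mm across, 48 mm tall, standing on end on the bench, about 90 g, rigid and grasped as a plain cylinder. Origin at its centre, half-way up; z is its axis, up.
- inner_spring_center (a point): small (inner) valve spring: bare steel coil, 26 mm across, 44 mm tall, standing on end, about 45 g, rigid and grasped as a plain cylinder. Origin at its centre, half-way up; z is its axis, up.
- cam_gear_center (a point): cam gear, bare steel, lying flat: toothed disc 58 mm across and 12 mm thick, with a round hub 28 mm across on top of it that rises 16 mm above the disc (28 mm overall height), 16 mm bore in the hub; about 210 g. It can be grasped by the hub. Origin at its centre, half-way up; z is its axis, up.
- pinion_gear_center (a point): pinion gear, bare steel, standing on its flat face: toothed all the way up, 36 mm across, 24 mm tall, 16 mm bore, about 130 g. Origin at its centre, half-way up; z is its axis, up.
- bearing_center (a point): ball bearing, bare steel, lying flat: smooth ring 47 mm across, 14 mm thick, 20 mm bore, row of balls seen from above; about 105 g. Origin at its centre, half-way up; z is its axis, up.
- spring_tray: open black-grey sheet-steel parts tray, outside 206 x 126 mm, 28 mm high, walls and floor 3 mm thick (inside 200 x 120 mm), fixed to the bench, one of three alike; it is the one in which a valve spring (38 mm across, 48 mm tall, standing on end) already lies, loose, on the floor, its axis within 8 mm of x = -68 mm, y = 0; the rest of the tray is empty. Origin under the tray's centre on the bench, x along its length, y across, z up; the inner floor is at z = 3 mm
- gear_tray: open black-grey sheet-steel parts tray, outside 206 x 126 mm, 28 mm high, walls and floor 3 mm thick (inside 200 x 120 mm), fixed to the bench, one of three alike; it is the one in which a gear (44 mm across, 12 mm thick, with a 24 mm hub, 20 mm tall in all) already lies, loose, on the floor, its axis within 8 mm of x = -68 mm, y = 0; the rest of the tray is empty. Origin under the tray's centre on the bench, x along its length, y across, z up; the inner floor is at z = 3 mm
- bearing_tray: open black-grey sheet-steel parts tray, outside 206 x 126 mm, 28 mm high, walls and floor 3 mm thick (inside 200 x 120 mm), fixed to the bench, one of three alike; it is the one in which a ball bearing (47 mm across, 14 mm thick) already lies, loose, on the floor, its axis within 8 mm of x = -68 mm, y = 0; the rest of the tray is empty. Origin under the tray's centre on the bench, x along its length, y across, z up; the inner floor is at z = 3 mm
- spark_plug_center (a point): spark plug lying on the bench among the parts, 75 mm long, 19 mm thick, white ceramic nose: not to be moved. Origin at the middle of its steel hexagon, 9.5 mm above the bench, x along the plug towards the ceramic end.
- jar_center (a point): small closed screw-top glass jar with a steel cap, 42 mm across, 50 mm tall, among the parts: not to be moved. Origin at its centre, half-way up.
There are look-alikes about, which are no part of the job. What is shaped like the part that bears pinion_gear_center but orange is not meant.

How it is judged:
By the outcome, as a careful person would: the job done as asked, in the order asked, and still so for the second after the job is handed in, with the robot touching nothing.
It also fails if it takes over 128 s, if anything falls off the work surface, if the arm or the gripper's body presses on something with over 40 N, if the wrist force passes 120 N, or if a joint passes its speed limit or range.

## Working session

There is one attempt and no reset: what is moved stays moved. The work goes in short steps, Python scripts to look and compute and a shell command to move; the robot and the scene stay as the last step left them, time stands still between calls to the robot, and variables do not carry over. Pictures are saved under pics/ and viewed, and the job is handed in when it is done.

```bash
ls; mkdir -p pics; python3 - <<'E'
from cell import robot, read_camera
import cv2
s=robot.observe()
print({k:s[k] for k in('time','tool_pos','tool_rot','contact_force','opening')}, robot.nose_length)
for n in("top","side","wrist"):
    c=read_camera(n); cv2.imwrite(f"pics/{n}0.png",c["frame"][:,:,::-1]); print(n,c["intrinsics"].tolist(),c["R"].round(4).tolist(),c["t"].round(4).tolist())
E
```

```text
pics
{'time': 0.0, 'tool_pos': array([ 0.20087441, -0.48462186,  0.24505241]), 'tool_rot': array([-3.14007388e+00, -1.81409537e-04,  3.92839132e-01]), 'contact_force': array([-0.24358481,  0.06790747, -0.08238981]), 'opening': 0.09172535997250782} 0.019
top [[471.2468113350579, 0.0, 319.27202147690326], [0.0, 471.2468113350579, 196.16489567096707], [0.0, 0.0, 1.0]] [[0.0066, -1.0, -0.0015], [-0.9931, -0.0064, -0.1173], [0.1173, 0.0023, -0.9931]] [-0.019, 0.5314, 0.9891]
side [[511.8431720086976, 0.0, 328.8058074659526], [0.0, 511.8431720086976, 201.75481898536], [0.0, 0.0, 1.0]] [[-0.9992, -0.0318, -0.0229], [0.0006, 0.5708, -0.8211], [0.0392, -0.8205, -0.5703]] [0.5259, 0.0375, 1.2351]
wrist [[278.999803332815, 0.0, 311.61437681035875], [0.0, 278.999803332815, 194.97614837534505], [0.0, 0.0, 1.0]] [[0.3825, -0.924, -0.0015], [-0.8795, -0.3646, 0.3057], [-0.283, -0.1156, -0.9521]] [-0.5226, -0.0382, 0.3919]
```

View pics/top0.png

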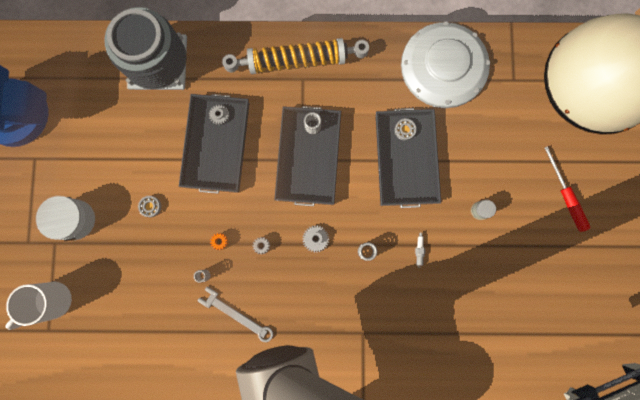

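View pics/side0.png

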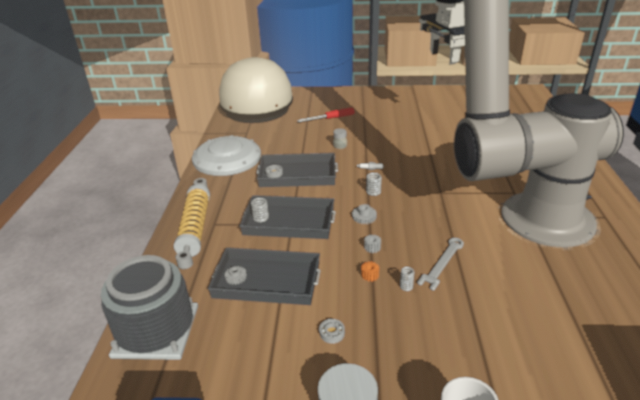

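View pics/wrist0.png

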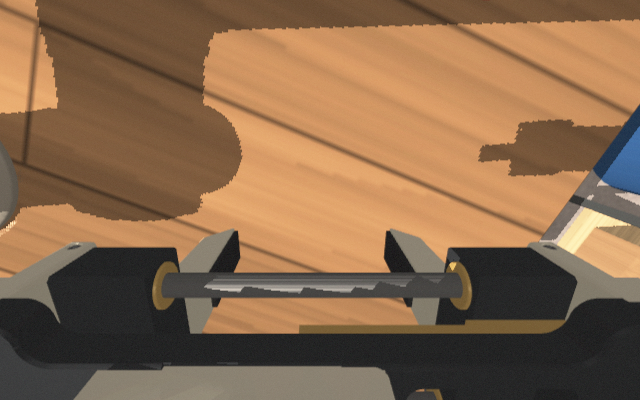

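The top view shows three trays. Left holds a gear (218,114), middle holds a spring (312,121) and right holds a bearing (405,128). The candidate parts are a bearing (148,206), an orange look-alike pinion (218,241), a steel pinion (261,245), a cam gear (316,238), an outer spring (368,251), a plug (420,249), a jar (484,209) and an inner spring (200,276). I'll enlarge it to confirm.

```bash
python3 - <<'E'
import cv2
im=cv2.imread("pics/top0.png")[90:300,130:510]
cv2.imwrite("pics/topcrop.png",cv2.resize(im,None,fx=2.1,fy=2.1,interpolation=cv2.INTER_CUBIC))
im=cv2.imread("pics/side0.png")[120:350,200:450]
cv2.imwrite("pics/sidecrop.png",cv2.resize(im,None,fx=2.6,fy=2.6,interpolation=cv2.INTER_CUBIC))
E
```

```text
(no output)
```

View pics/topcrop.png

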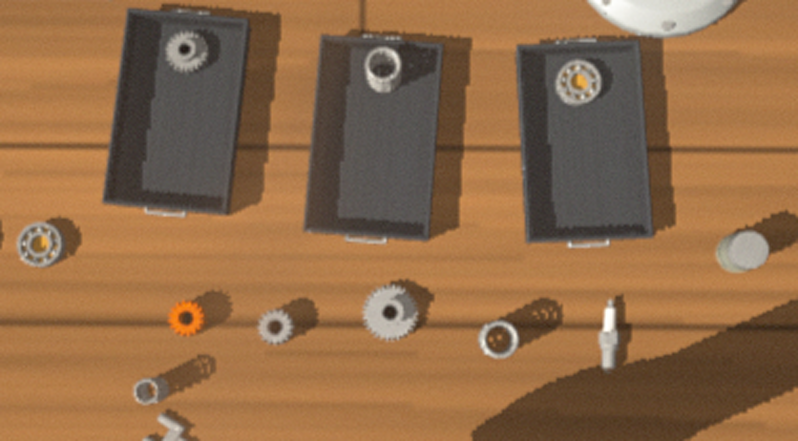

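View pics/sidecrop.png

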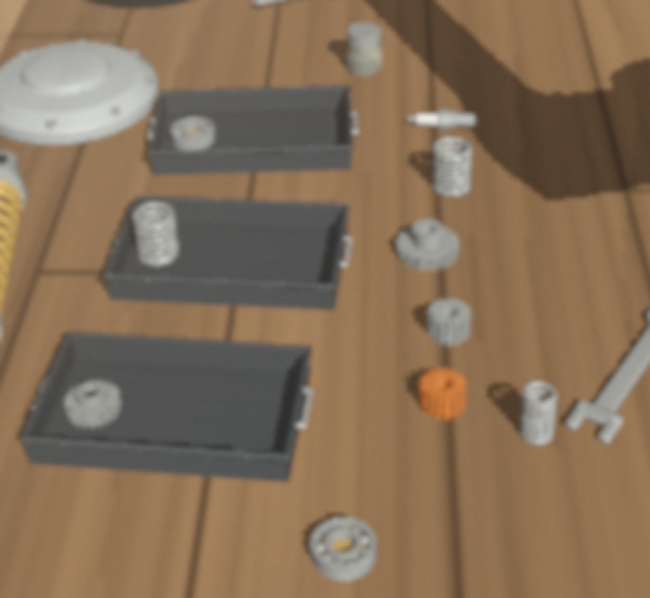

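The crops confirm it. The wanted pinion is the bare-steel one at (261,245); the one at (218,241) is orange, so it's excluded. The parts and tray contents match the descriptions. Next I'll measure.

```bash
cat > h.py <<'E'
import numpy as np, cv2
from cell import robot, read_camera
def ray(c,uv,z):
    K,R,t=(np.array(c[k]) for k in("intrinsics","R","t"))
    o=-R.T@t; d=R.T@np.linalg.inv(K)@np.array([uv[0],uv[1],1.])
    return o+d*(z-o[2])/d[2]
def proj(c,X):
    K,R,t=(np.array(c[k]) for k in("intrinsics","R","t"))
    p=K@(R@np.array(X)+t); return p[:2]/p[2]
def steel(c,uv,r,smax=60,vmin=110):
    hsv=cv2.cvtColor(c["frame"],cv2.COLOR_RGB2HSV)
    m=((hsv[...,1]<smax)&(hsv[...,2]>vmin)).astype(np.uint8)*255
    w=np.zeros_like(m); cv2.circle(w,(int(uv[0]),int(uv[1])),r,255,-1); m&=w
    m=cv2.morphologyEx(m,cv2.MORPH_CLOSE,np.ones((3,3)))
    cs,_=cv2.findContours(m,cv2.RETR_EXTERNAL,cv2.CHAIN_APPROX_NONE)
    k=max(cs,key=cv2.contourArea); hull=cv2.convexHull(k)
    M=cv2.moments(hull); x,y,w_,h_=cv2.boundingRect(hull)
    return (M["m10"]/M["m00"],M["m01"]/M["m00"]),(x,y,w_,h_)
E
python3 - <<'E'
from h import *
T=read_camera("top");S=read_camera("side")
print("cam",-T["R"].T@T["t"],-S["R"].T@S["t"])
P=dict(outer=((368,251),(374,184),.024),inner=((200,276),(407,279),.022),cam=((316,238),(365,213),.011),pinion=((261,245),(373,243),.012),bearing=((148,206),(332,330),.007),jar=((484,209),(340,139),.025),
 tgear=((218,114),(236,275),.01+.003),tspring=((312,121),(260,210),.027),tbear=((405,128),(274,172),.01))
for n,(a,b,z) in P.items():
    ca,ba=steel(T,a,19); cb,bb=steel(S,b,19)
    pa=ray(T,ca,z);pb=ray(S,cb,z)
    f=np.linalg.norm(pa+T["R"].T@T["t"])/471
    print(n,np.round(ca,1),ba,"mm wh",np.round(np.array(ba[2:])*f*1000,0),"top",pa[:2].round(4),"side",pb[:2].round(4),np.hypot(*pa[:2]).round(3))
# trays: dark mask
hsv=cv2.cvtColor(T["frame"],cv2.COLOR_RGB2HSV)
m=((hsv[...,1]<70)&(hsv[...,2]<95)).astype(np.uint8)*255
m=cv2.morphologyEx(m,cv2.MORPH_OPEN,np.ones((3,3)))
cs,_=cv2.findContours(m,cv2.RETR_EXTERNAL,cv2.CHAIN_APPROX_SIMPLE)
for k in cs:
    if 3000<cv2.contourArea(k)<12000:
        r=cv2.minAreaRect(k); print(np.round(r[0],1),np.round(r[1],1),r[2]); 
        bp=cv2.boxPoints(r); print([ray(T,p,.028)[:2].round(3).tolist() for p in bp])
cv2.imwrite("pics/dark.png",m)
E
```

```text
cam [ 0.41181749 -0.01782741  1.04455247] [0.47705261 1.0087364  0.74721592]
outer [367.1 251. ] (358, 243, 19, 17) mm wh [41. 37.] top [ 0.4143 -0.1191] side [ 0.4131 -0.1342] 0.431
inner [200.5 275.8] (194, 270, 15, 12) mm wh [34. 27.] top [0.3592 0.2379] side [0.3588 0.2382] 0.431
cam [315.4 238.4] (303, 225, 26, 27) mm wh [57. 59.] top [ 0.441  -0.0077] side [0.4399 0.0016] 0.441
pinion [261.1 245.2] (254, 238, 16, 16) mm wh [35. 35.] top [0.4252 0.1107] side [0.425  0.1149] 0.439
bearing [148.6 206. ] (138, 196, 22, 21) mm wh [52. 49.] top [0.5101 0.362 ] side [0.5093 0.3636] 0.626
jar [483.5 209.1] (472, 200, 24, 19) mm wh [55. 44.] top [ 0.5062 -0.3721] side [ 0.5037 -0.3669] 0.628
tgear [218.  114.1] (209, 105, 20, 19) mm wh [47. 44.] top [0.7182 0.2138] side [0.7155 0.2212] 0.749
tspring [311.4 122.3] (303, 112, 18, 22) mm wh [40. 49.] top [0.6967 0.003 ] side [0.6936 0.0046] 0.697
tbear [404.6 128.9] (394, 118, 22, 23) mm wh [51. 53.] top [ 0.6874 -0.2062] side [ 0.6849 -0.2015] 0.718
[408.2 156.6] [93.9 58.9] 86.8201675415039
[[0.722, -0.141], [0.73, -0.271], [0.521, -0.278], [0.513, -0.15]]
[311.7 154.9] [51.  93.1] 4.5739216804504395
[[0.525, 0.064], [0.732, 0.051], [0.724, -0.062], [0.516, -0.046]]
[214.  142.1] [59.1 93.9] 6.340191841125488
[[0.553, 0.289], [0.764, 0.275], [0.749, 0.143], [0.54, 0.161]]
[129.5  44. ] [ 88. 173.] 90.0
[[0.979, 0.619], [0.982, 0.223], [0.774, 0.217], [0.771, 0.603]]
```

View pics/dark.png

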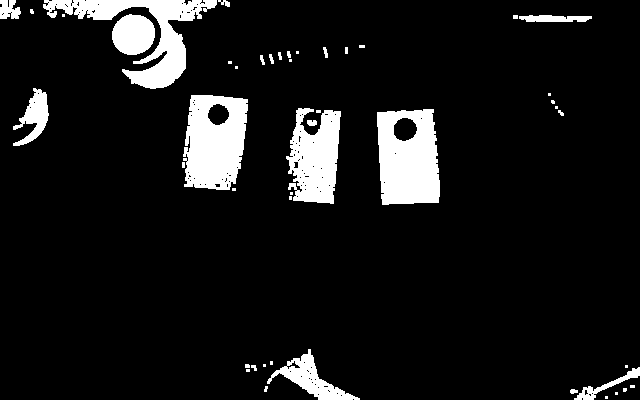

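```bash
python3 - <<'E'
from h import *
T=read_camera("top")
C=dict(gear=[(128,10),(248,20),(230,213),(104,202)],spring=[(322,36),(442,44),(428,240),(304,230)],bearing=[(517,45),(638,40),(652,236),(528,241)])
for n,q in C.items():
    p=np.array([ray(T,(u/2.1+130,v/2.1+90),.028)[:2] for u,v in q])
    c=p.mean(0); far=(p[0]+p[1])/2; near=(p[2]+p[3])/2; d=near-far
    L=np.linalg.norm(d);d/=L
    W=np.linalg.norm(p[0]-p[1]),np.linalg.norm(p[2]-p[3])
    print(n,c.round(4),"L",L.round(3),"W",np.round(W,3),"deg",np.degrees(np.arctan2(d[1],d[0])).round(1))
    for x in(-68,-5,0,30,55,58): print(x,(c+d*x/1000).round(4),end=" ")
    print()
E
```

```text
gear [0.6495 0.2159] L 0.207 W [0.128 0.131] deg 175.8
-68 [0.7174 0.2109] -5 [0.6545 0.2155] 0 [0.6495 0.2159] 30 [0.6196 0.2181] 55 [0.5947 0.22  ] 58 [0.5917 0.2202] 
spring [0.6229 0.0096] L 0.208 W [0.127 0.129] deg 175.9
-68 [0.6907 0.0047] -5 [0.6278 0.0092] 0 [0.6229 0.0096] 30 [0.5929 0.0117] 55 [0.568  0.0135] 58 [0.565  0.0137] 
bearing [ 0.6211 -0.2094] L 0.208 W [0.128 0.128] deg -177.3
-68 [ 0.689  -0.2062] -5 [ 0.626  -0.2092] 0 [ 0.6211 -0.2094] 30 [ 0.5911 -0.2108] 55 [ 0.5661 -0.212 ] 58 [ 0.5631 -0.2122]
```

```bash
python3 -m crank '[[0,0,0,0,0,10,0.7],[0,0,0,0,0,20,0.7],[0,0,0,0,0,22.5,0.7],[0,0,0,0,0,22.5,0.7]]'; python3 -c "
from h import *
print(robot.observe()['tool_pos'],robot.observe()['tool_rot'])"
```

```text
time: 0.8
tool_pos: [0.201, -0.485, 0.2457]
tool_rot: [-3.142, 0.0, 0.001]
contact_force: [0.2, 0.3, 0.4]
opening: 0.0646
[ 0.20097781 -0.48500637  0.24567989] [-3.14158624e+00  2.06192119e-05  6.29844212e-04]
```

```bash
python3 -m crank '[[3,-5,1,0,0,0,0.7],[6,-10,2,0,0,0,0.7],[9,-15,4,0,0,0,0.7],[12,-20,6,0,0,0,0.7],[15,-25,8,0,0,0,0.7]]'; python3 -m crank '[[3,-5,1,0,0,0,0.7],[6,-10,2,0,0,0,0.7],[6.3,-11.6,2.6,0,0,0,0.7],[6.3,-11.6,2.6,0,0,0,0.7]]'; python3 - <<'E'
from h import *
c=read_camera("wrist");cv2.imwrite("pics/w1.png",c["frame"][:,:,::-1]); print(robot.observe()['tool_pos'],proj(c,[.4143,-.1191,.048]),proj(c,[.4143,-.1191,0]))
E
```

```text
time: 1.42
tool_pos: [0.3518, -0.2336, 0.1655]
tool_rot: [3.141, -0.001, 0.001]
contact_force: [0.2, -0.8, 0.3]
opening: 0.064
time: 1.92
tool_pos: [0.4136, -0.1183, 0.1394]
tool_rot: [-3.141, 0.001, 0.003]
contact_force: [0.4, -0.3, 0.9]
opening: 0.0645
[ 0.41365185 -0.11937502  0.13972282] [314.32796168 203.3787201 ] [313.91294598 187.86792759]
```

View pics/w1.png

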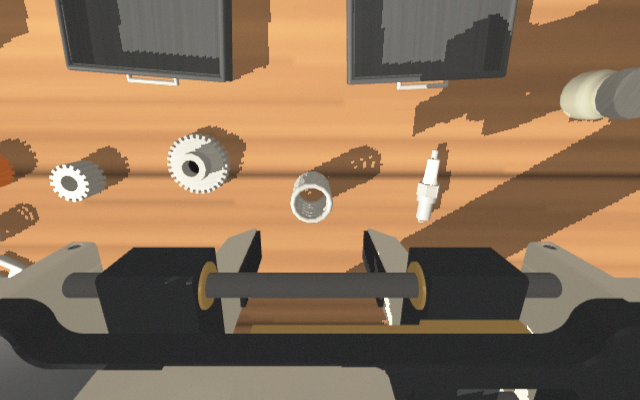

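The wrist view shows the spring centred between the open jaws, with its top rim at (312,202) against a predicted (314,203). Descending and gripping.

```bash
python3 -m crank '[[0,0,5,0,0,0,0.7],[0,0,10,0,0,0,0.7],[0,0,11.4,0,0,0,0.7],[0,0,11.4,0,0,0,0.7]]'; python3 -m crank '[[0,0,0,0,0,0,0.2],[0,0,0,0,0,0,0.2],[0,0,0,0,0,0,0.2],[0,0,0,0,0,0,0.2],[0,0,0,0,0,0,0.2]]' 20;  python3 -c "
from h import *
print(robot.observe()['tool_pos'],robot.observe()['opening'])"
```

```text
time: 2.48
tool_pos: [0.4131, -0.1204, 0.0251]
tool_rot: [-3.141, 0.002, -0.002]
contact_force: [-1.0, 0.2, 0.8]
opening: 0.0643
time: 3.1
tool_pos: [0.4143, -0.1192, 0.0264]
tool_rot: [3.141, -0.001, 0.0]
contact_force: [-0.9, -0.5, 7.4]
opening: 0.0376
[ 0.414335   -0.1192356   0.02638159] 0.0375687596964427
```

```bash
python3 -m crank '[[0,0,-4,0,0,0,0.2],[0,0,-8,0,0,0,0.2],[4,-2.5,-10,0,0,0,0.2],[9,-5.5,-10,0,0,0,0.2],[14,-8.6,-10,0,0,0,0.2]]'; python3 -m crank '[[4.5,-2.7,0,0,0,0,0.2],[6.9,-4.3,0,0,0,0,0.2],[6.9,-4.3,5,0,0,0,0.2],[6.9,-4.3,8,0,0,0,0.2],[6.9,-4.3,8,0,0,0,0.2]]'; python3 - <<'E'
from h import *
c=read_camera("side");cv2.imwrite("pics/s1.png",cv2.resize(c["frame"][120:340,180:480,::-1],None,fx=2.6,fy=2.6));s=robot.observe(); print(s['tool_pos'],s['opening'],s['contact_force'])
E
```

```text
time: 3.72
tool_pos: [0.5554, -0.032, 0.1263]
tool_rot: [3.141, -0.001, -0.0]
contact_force: [0.4, -0.7, -1.2]
opening: 0.0375
time: 4.35
tool_pos: [0.6209, 0.0104, 0.043]
tool_rot: [-3.141, 0.006, 0.0]
contact_force: [0.3, 0.4, -1.3]
opening: 0.0377
[0.62236704 0.01019977 0.04510426] 0.03771856134793104 [ 0.33146391 -0.70037035 -0.46855599]
```

View pics/s1.png

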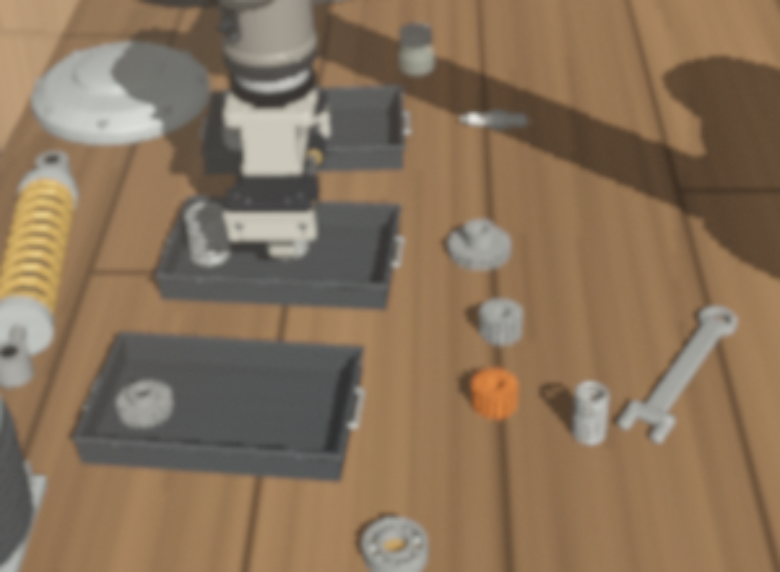

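The spring is held upright over the middle tray floor, clear of its neighbour. Lowering slowly.

```bash
python3 -m crank '[[0,0,1,0,0,0,0.2],[0,0,1.4,0,0,0,0.2],[0,0,1.6,0,0,0,0.2],[0,0,1.7,0,0,0,0.2],[0,0,1.7,0,0,0,0.2]]'; python3 -c "
from h import *
print(robot.observe()['tool_pos'],robot.observe()['contact_force'])"
```

```text
time: 5.03
tool_pos: [0.6231, 0.0099, 0.0295]
tool_rot: [3.141, -0.001, 0.0]
contact_force: [-3.1, -0.2, 4.3]
opening: 0.0376
[0.62310866 0.00993795 0.02946128] [-3.13404142 -0.15399446  4.25547109]
```

```bash
python3 -m crank '[[0,0,0,0,0,0,0.48],[0,0,0,0,0,0,0.55],[0,0,0,0,0,0,0.55],[0,0,0,0,0,0,0.55]]'; python3 -m crank '[[0,0,-2,0,0,0,0.55],[0,0,-5,0,0,0,0.55],[0,0,-9,0,0,0,0.55],[-5,-5,-9,0,0,0,0.55],[-10,-9,-9,0,0,0,0.55]]'; python3 - <<'E'
from h import *
c=read_camera("side");cv2.imwrite("pics/s2.png",cv2.resize(c["frame"][120:340,180:480,::-1],None,fx=2.6,fy=2.6));s=robot.observe(); print(s['tool_pos'],s['opening'],s['contact_force'])
E
```

```text
time: 5.52
tool_pos: [0.6229, 0.01, 0.0286]
tool_rot: [3.142, 0.0, 0.0]
contact_force: [0.1, 0.4, -0.2]
opening: 0.0503
time: 6.15
tool_pos: [0.5298, 0.0946, 0.1191]
tool_rot: [-3.141, -0.002, -0.001]
contact_force: [0.7, 0.9, 0.8]
opening: 0.0503
[0.52140986 0.09877573 0.11774832] 0.050678989941491566 [-7.76040721  3.87958735 -1.33788486]
```

View pics/s2.png

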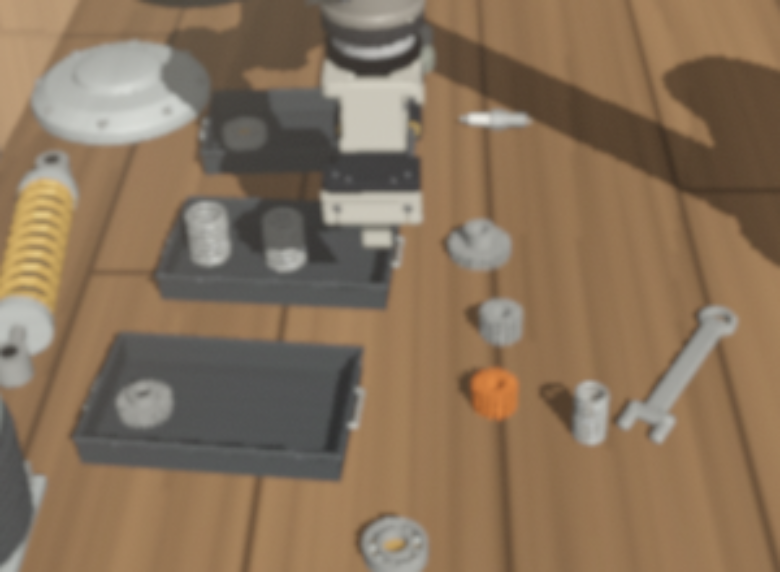

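The outer spring stands in the tray with a clear gap to the existing one. Next is the inner spring.

```bash
python3 -m crank '[[-4,-3.5,0,0,0,0,0.6],[-8,-7,0,0,0,0,0.6],[-12,-10.5,0,0,0,0,0.6],[-16.4,-13.8,0,0,0,0,0.6],[-16.4,-13.8,0,0,0,0,0.6]]'; python3 - <<'E'
from h import *
c=read_camera("wrist");cv2.imwrite("pics/w2.png",c["frame"][:,:,::-1]);print(robot.observe()['tool_pos'],proj(c,[.3592,.2379,.044]),proj(c,[.3592,.2379,0]))
E
```

```text
time: 6.82
tool_pos: [0.3636, 0.2333, 0.1187]
tool_rot: [3.141, 0.001, 0.005]
contact_force: [0.8, -0.5, 0.1]
opening: 0.055
[0.36563897 0.23270032 0.11895892] [307.85429132 215.99839526] [308.42282583 198.88051094]
```

View pics/w2.png

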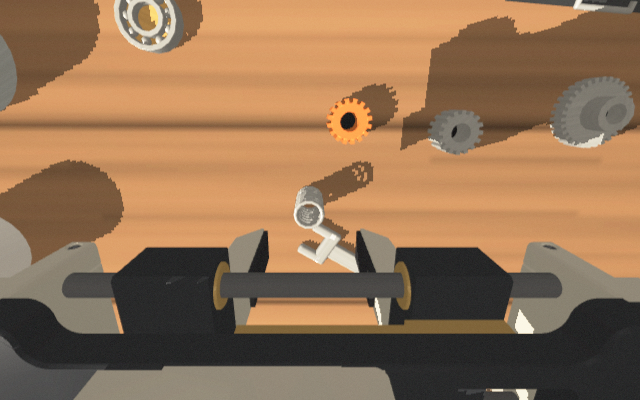

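```bash
python3 -m crank '[[0,0,0,0,0,0,0.6],[0,0,0,0,0,0,0.6]]'; python3 - <<'E'
from h import *
T=read_camera("top");c=read_camera("wrist");cv2.imwrite("pics/t2.png",cv2.resize(cv2.imread("pics/top0.png")[255:350,170:290],None,fx=5,fy=5,interpolation=cv2.INTER_CUBIC))
print(robot.observe()['tool_pos'])
for p in[(212,289),(216,293),(200,303),(222,300)]: print(p,ray(T,p,.008)[:2].round(3))
for p in[(300,250),(316,225),(335,238),(350,250)]: print(p,ray(c,p,.008)[:2].round(3))
E
```

```text
time: 7.12
tool_pos: [0.3675, 0.2313, 0.1187]
tool_rot: [3.142, -0.0, -0.002]
contact_force: [-0.0, -0.5, 0.3]
opening: 0.0549
[0.36713169 0.23127978 0.11858314]
(212, 289) [0.33  0.215]
(216, 293) [0.322 0.207]
(200, 303) [0.3  0.24]
(222, 300) [0.307 0.193]
(300, 250) [0.312 0.245]
(316, 225) [0.339 0.229]
(335, 238) [0.325 0.21 ]
(350, 250) [0.312 0.194]
```

View pics/t2.png

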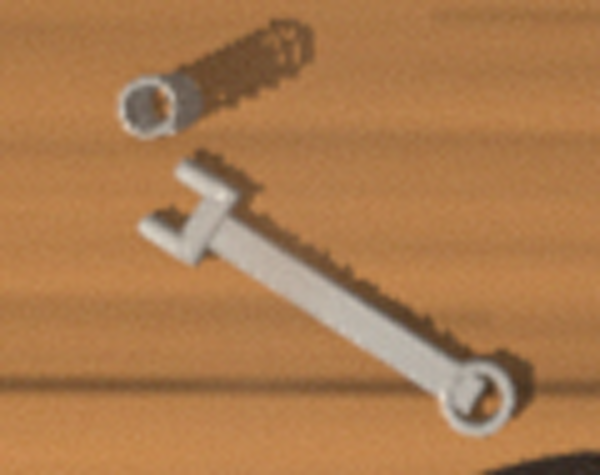

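```bash
python3 -c "
from h import *
s=robot.observe();print(s['qpos'].round(3),s['tool_pos'],s['tool_rot'],s['joint_efforts'].round(1))"
```

```text
[ 0.385  0.341  1.939 -0.     0.862  1.958] [0.36713169 0.23127978 0.11858314] [ 3.14147160e+00 -3.28740712e-05 -1.46860133e-03] [  0.1 -36.8 -18.2   0.   -0.1  -0. ]
```

```bash
python3 -m crank '[[-0.8,-0.6,0,0,0,0,0.6],[-0.8,-0.6,0,0,0,0,0.6]]'; python3 -m crank '[[0,0,4,0,0,0,0.6],[0,0,8,0,0,0,0.6],[0,0,8,0,0,0,0.6]]';python3 -c "
from h import *
s=robot.observe();print(s['tool_pos'],s['contact_force'])"
```

```text
time: 7.48
tool_pos: [0.3578, 0.238, 0.1186]
tool_rot: [3.141, 0.001, 0.001]
contact_force: [-0.7, -0.7, 0.5]
opening: 0.055
time: 7.85
tool_pos: [0.3566, 0.2371, 0.0369]
tool_rot: [3.139, 0.005, 0.0]
contact_force: [-0.5, -0.5, 1.0]
opening: 0.0549
[0.35663806 0.23711044 0.036923  ] [-0.45939103 -0.51292689  0.9811873 ]
```

```bash
python3 -m crank '[[0,0,1,0,0,0,0.6],[0,0,1.4,0,0,0,0.6],[0,0,1.4,0,0,0,0.6]]'; python3 -m crank '[[0,0,0,0,0,0,0.1],[0,0,0,0,0,0,0.1],[0,0,0,0,0,0,0.1],[0,0,0,0,0,0,0.1],[0,0,0,0,0,0,0.1]]' 15;  python3 -c "
from h import *
print(robot.observe()['tool_pos'],robot.observe()['opening'])"
```

```text
time: 8.22
tool_pos: [0.3587, 0.238, 0.0252]
tool_rot: [-3.141, -0.001, 0.0]
contact_force: [-0.0, -0.4, 0.0]
opening: 0.0553
time: 8.85
tool_pos: [0.3584, 0.2378, 0.0248]
tool_rot: [3.142, -0.0, 0.0]
contact_force: [0.0, -1.2, 2.6]
opening: 0.0259
[0.35844986 0.23781193 0.02478478] 0.025938779717452672
```

```bash
python3 -m crank '[[0,0,-4,0,0,0,0.1],[0,0,-8,0,0,0,0.1],[3,2,-10,0,0,0,0.1],[6,5,-10,0,0,0,0.1],[9,8,-10,0,0,0,0.1]]'; python3 -m crank '[[3,4,0,0,0,0,0.1],[6,8,0,0,0,0,0.1],[9,11,0,0,0,0,0.1],[12,14.4,0,0,0,0,0.1],[12,14.4,0,0,0,0,0.1]]';python3 -m crank '[[0,0,4,0,0,0,0.1],[0,0,7,0,0,0,0.1],[0,0,8,0,0,0,0.1],[0,0,8,0,0,0,0.1]]'; python3 - <<'E'
from h import *
c=read_camera("side");cv2.imwrite("pics/s3.png",cv2.resize(c["frame"][120:340,180:480,::-1],None,fx=2.6,fy=2.6));s=robot.observe(); print(s['tool_pos'],s['opening'],s['contact_force'])
E
```

```text
time: 9.48
tool_pos: [0.4492, 0.1571, 0.125]
tool_rot: [-3.141, -0.001, 0.001]
contact_force: [0.2, 0.4, -1.0]
opening: 0.0256
time: 10.1
tool_pos: [0.57, 0.0114, 0.1242]
tool_rot: [3.141, -0.001, -0.003]
contact_force: [0.0, 0.2, -1.3]
opening: 0.0259
time: 10.6
tool_pos: [0.568, 0.0143, 0.0445]
tool_rot: [-3.141, 0.001, 0.001]
contact_force: [0.3, -1.0, -1.3]
opening: 0.0259
[0.56872505 0.0141818  0.04539974] 0.02567008284123601 [ 0.2496536  -0.79079874 -0.12524199]
```

View pics/s3.png

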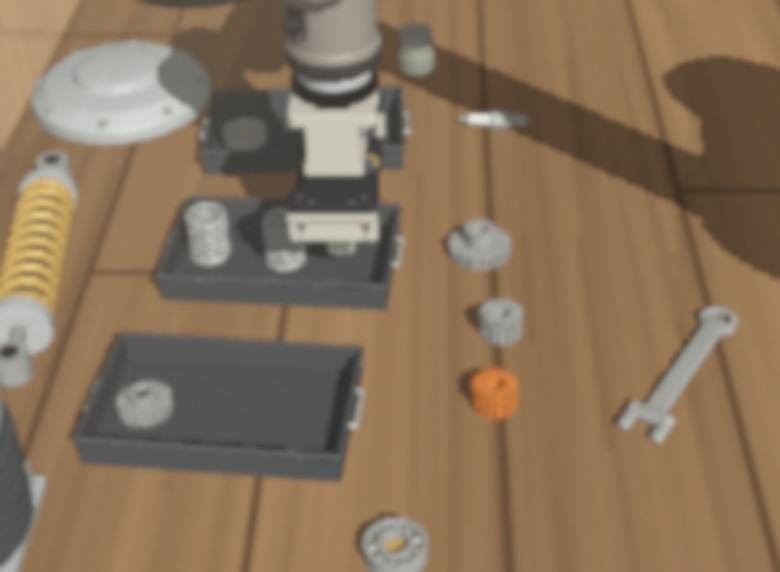

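The inner spring is over the free near part of the spring tray and clear of the outer one. Lowering to about 0.028.

```bash
python3 -m crank '[[0,0,0.8,0,0,0,0.1],[0,0,1.3,0,0,0,0.1],[0,0,1.6,0,0,0,0.1],[0,0,1.7,0,0,0,0.1],[0,0,1.7,0,0,0,0.1]]'; python3 -c "
from h import *
print(robot.observe()['tool_pos'],robot.observe()['contact_force'])"
```

```text
time: 11.28
tool_pos: [0.5685, 0.0138, 0.0278]
tool_rot: [3.141, -0.0, 0.0]
contact_force: [-1.2, -0.0, 0.6]
opening: 0.026
[0.56851181 0.0138166  0.0278326 ] [-1.23772637 -0.03121955  0.64836056]
```

```bash
python3 -m crank '[[0,0,0.05,0,0,0,0.1],[0,0,0.05,0,0,0,0.1]]'; python3 -m crank '[[0,0,0,0,0,0,0.35],[0,0,0,0,0,0,0.42],[0,0,0,0,0,0,0.42],[0,0,0,0,0,0,0.42]]'; python3 -m crank '[[0,0,-2,0,0,0,0.42],[0,0,-5,0,0,0,0.42],[0,0,-10,0,0,0,0.42],[-4,2,-10,0,0,0,0.42],[-8,3,-10,0,0,0,0.42]]'; python3 - <<'E'
from h import *
c=read_camera("side");cv2.imwrite("pics/s4.png",cv2.resize(c["frame"][120:340,180:480,::-1],None,fx=2.6,fy=2.6));s=robot.observe(); print(s['tool_pos'],s['opening'],s['contact_force'])
E
```

```text
time: 11.52
tool_pos: [0.5685, 0.0138, 0.0278]
tool_rot: [3.141, -0.0, 0.0]
contact_force: [-2.9, -0.3, 6.0]
opening: 0.0261
time: 12.02
tool_pos: [0.5684, 0.0138, 0.0271]
tool_rot: [3.142, 0.0, 0.0]
contact_force: [0.6, -0.2, 0.2]
opening: 0.0383
time: 12.65
tool_pos: [0.4878, -0.0168, 0.1277]
tool_rot: [3.141, -0.002, 0.0]
contact_force: [-0.6, 1.1, -0.1]
opening: 0.0385
[ 0.48176214 -0.016654    0.12660556] 0.038424831306883754 [-4.75890108  0.58883272 -1.50365421]
```

View pics/s4.png

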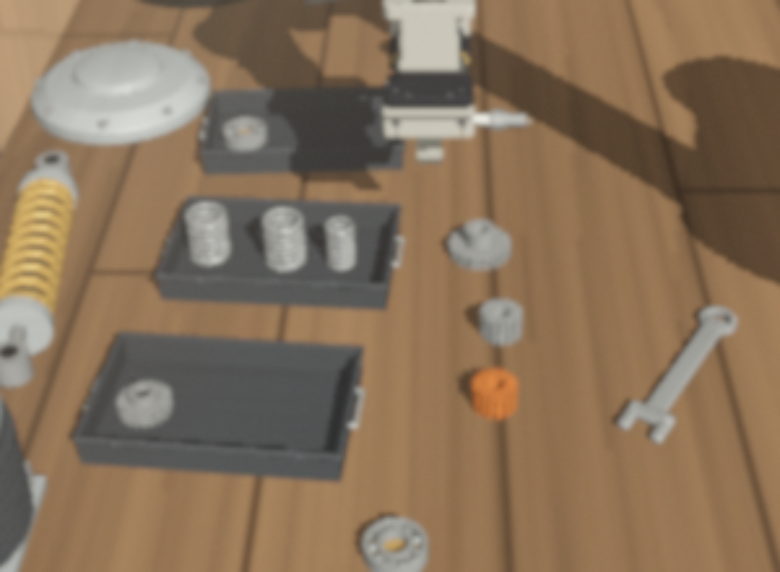

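Both springs stand in the tray. Next is the cam gear, gripped by its hub.

```bash
python3 -m crank '[[-2,-0.9,0,0,0,0,0.55],[-4.7,-0.9,0,0,0,0,0.55],[-4.7,-0.9,0,0,0,0,0.55],[-4.7,-0.9,0,0,0,0,0.55]]'; python3 - <<'E'
from h import *
c=read_camera("wrist");cv2.imwrite("pics/w3.png",c["frame"][:,:,::-1]);print(robot.observe()['tool_pos'],proj(c,[.441,-.0077,.028]),proj(c,[.441,-.0077,.012]))
for p in [(305,213),(310,213)]: print(ray(c,p,.028))
E
```

```text
time: 13.2
tool_pos: [0.4426, -0.0073, 0.1275]
tool_rot: [3.141, -0.002, -0.0]
contact_force: [0.2, 0.1, -0.3]
opening: 0.0504
[ 0.44266184 -0.00735337  0.12742307] [313.72488908 203.0951207 ] [313.60035124 197.56438239]
[4.31384789e-01 2.77322489e-04 2.80000000e-02]
[ 0.43138265 -0.00430496  0.028     ]
```

View pics/w3.png

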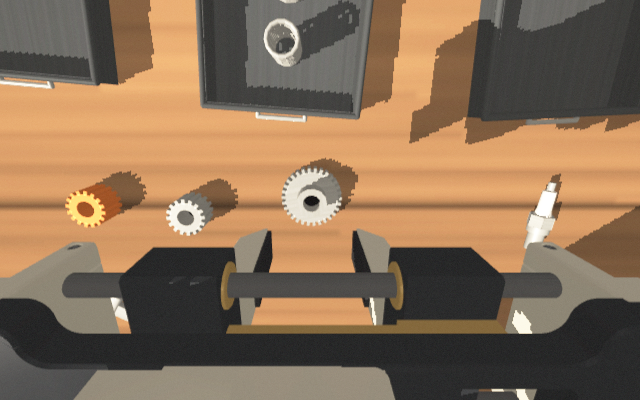

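```bash
python3 -m crank '[[0,0,4,0,0,0,0.55],[0,0,7,0,0,0,0.55],[0,0,8.5,0,0,0,0.55],[0,0,9.3,0,0,0,0.55],[0,0,9.3,0,0,0,0.55]]'; python3 -c "
from h import *
print(robot.observe()['tool_pos'],robot.observe()['contact_force'])"
```

```text
time: 13.88
tool_pos: [0.4418, -0.0072, 0.0339]
tool_rot: [-3.142, 0.0, 0.0]
contact_force: [0.7, -0.7, 0.9]
opening: 0.0508
[ 0.44179691 -0.00720692  0.03391022] [ 0.72606225 -0.65840142  0.87767706]
```

```bash
python3 -m crank '[[0,0,0,0,0,0,0.1],[0,0,0,0,0,0,0.1],[0,0,0,0,0,0,0.1],[0,0,0,0,0,0,0.1],[0,0,0,0,0,0,0.1]]' 30; python3 -m crank '[[0,0,-1,0,0,0,0.1],[0,0,-3,0,0,0,0.1],[0,0,-3,0,0,0,0.1]]'; python3 - <<'E'
from h import *
c=read_camera("side");cv2.imwrite("pics/s5.png",cv2.resize(c["frame"][120:340,230:480,::-1],None,fx=2.6,fy=2.6));s=robot.observe(); print(s['tool_pos'],s['opening'],s['contact_force'])
E
```

```text
time: 14.5
tool_pos: [0.4418, -0.0072, 0.0347]
tool_rot: [3.141, -0.001, 0.0]
contact_force: [-0.8, 0.7, 5.9]
opening: 0.0271
time: 14.88
tool_pos: [0.4422, -0.0073, 0.0652]
tool_rot: [3.141, -0.003, 0.0]
contact_force: [-0.7, 0.2, -3.0]
opening: 0.0265
[ 0.44162001 -0.00718889  0.06451664] 0.02667337579714575 [-0.56915995  0.71886438 -3.3395937 ]
```

View pics/s5.png

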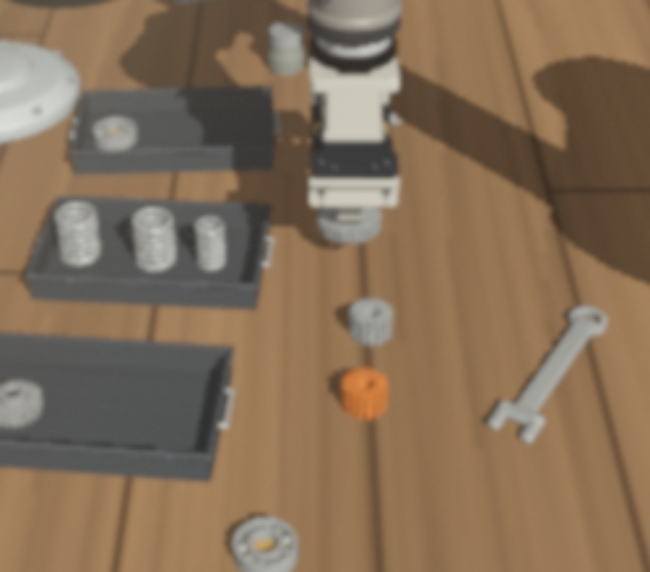

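Cam gear is lifted and level. Carrying it to the gear tray.

```bash
python3 -m crank '[[0,0,-4,0,0,0,0.1],[1,-2,-6,0,0,0,0.1],[3.5,-5,-6,0,0,0,0.1],[6,-8,-6,0,0,0,0.1],[9,-11,-6,0,0,0,0.1]]'; python3 -m crank '[[3,-3,0,0,0,0,0.1],[6,-6,0,0,0,0,0.1],[9,-9,0,0,0,0,0.1],[11.8,-11.3,0,0,0,0,0.1],[11.8,-11.3,0,0,0,0,0.1]]';python3 -m crank '[[0,0,3,0,0,0,0.1],[0,0,6,0,0,0,0.1],[0,0,7,0,0,0,0.1],[0,0,7,0,0,0,0.1]]'; python3 - <<'E'
from h import *
c=read_camera("side");cv2.imwrite("pics/s6.png",cv2.resize(c["frame"][120:340,180:480,::-1],None,fx=2.6,fy=2.6));s=robot.observe(); print(s['tool_pos'],s['opening'],s['contact_force'])
E
```

```text
time: 15.55
tool_pos: [0.5314, 0.1038, 0.1231]
tool_rot: [3.141, 0.002, 0.0]
contact_force: [-0.1, 0.0, -2.3]
opening: 0.0273
time: 16.18
tool_pos: [0.6498, 0.2173, 0.1218]
tool_rot: [3.141, 0.002, 0.002]
contact_force: [0.1, -0.4, -2.1]
opening: 0.0272
time: 16.68
tool_pos: [0.6487, 0.2153, 0.0535]
tool_rot: [3.141, 0.002, -0.0]
contact_force: [0.7, -0.1, -2.5]
opening: 0.027
[0.64956602 0.21555335 0.05468635] 0.02747034213832153 [ 0.78160931  0.50321578 -2.13624484]
```

View pics/s6.png

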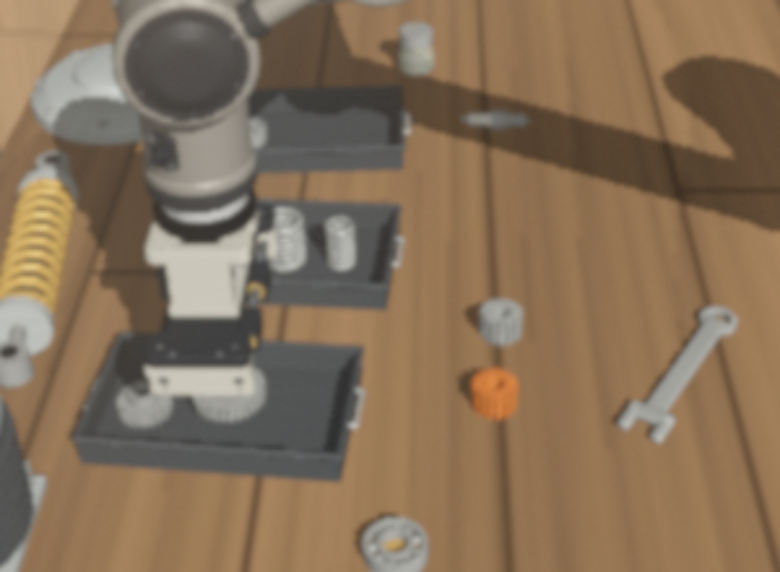

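```bash
python3 -m crank '[[0,0,0.8,0,0,0,0.1],[0,0,1.3,0,0,0,0.1],[0,0,1.55,0,0,0,0.1],[0,0,1.65,0,0,0,0.1],[0,0,1.65,0,0,0,0.1]]'; python3 -c "
from h import *
print(robot.observe()['tool_pos'],robot.observe()['contact_force'])"
```

```text
time: 17.35
tool_pos: [0.6496, 0.2159, 0.0378]
tool_rot: [3.142, -0.0, 0.0]
contact_force: [-0.0, 0.7, -2.1]
opening: 0.027
[0.64955424 0.21589879 0.03784536] [-0.02044581  0.68719467 -2.0958768 ]
```

```bash
python3 -m crank '[[0,0,0.05,0,0,0,0.1],[0,0,0.05,0,0,0,0.1],[0,0,0.05,0,0,0,0.1]]'
```

```text
time: 17.73
tool_pos: [0.6496, 0.2159, 0.0377]
tool_rot: [-3.142, -0.001, 0.0]
contact_force: [-1.7, 0.4, 2.5]
opening: 0.027
```

Contact at 0.0377, as expected. Releasing.

```bash
python3 -m crank '[[0,0,0,0,0,0,0.4],[0,0,0,0,0,0,0.5],[0,0,0,0,0,0,0.5],[0,0,0,0,0,0,0.5]]'; python3 -m crank '[[0,0,-2,0,0,0,0.5],[0,0,-5,0,0,0,0.5],[0,0,-9,0,0,0,0.5],[-4,2,-9,0,0,0,0.6],[-8,4,-9,0,0,0,0.6]]';python3 -m crank '[[-4,2,0,0,0,0,0.6],[-8,4,0,0,0,0,0.6],[-12,6,0,0,0,0,0.6],[-14.4,6.5,0,0,0,0,0.6],[-14.4,6.5,0,0,0,0,0.6]]'; python3 - <<'E'
from h import *
c=read_camera("side");cv2.imwrite("pics/s7.png",cv2.resize(c["frame"][120:340,180:480,::-1],None,fx=2.6,fy=2.6));s=robot.observe(); print(s['tool_pos'],s['opening'],s['contact_force'])
c=read_camera("wrist");cv2.imwrite("pics/w4.png",c["frame"][:,:,::-1]);print(proj(c,[.4252,.1107,.024]))
E
```

```text
time: 18.23
tool_pos: [0.6494, 0.2159, 0.0371]
tool_rot: [3.141, 0.0, 0.0]
contact_force: [-0.1, 0.3, 0.0]
opening: 0.0462
time: 18.85
tool_pos: [0.5692, 0.1756, 0.1293]
tool_rot: [-3.141, -0.003, 0.0]
contact_force: [-0.0, 0.2, -0.4]
opening: 0.0547
time: 19.48
tool_pos: [0.4248, 0.1106, 0.1286]
tool_rot: [-3.142, -0.002, -0.0]
contact_force: [-0.4, 0.2, 0.1]
opening: 0.0548
[0.42628037 0.1108816  0.12861944] 0.054953296095494174 [1.0260988  0.3561405  0.95964496]
[313.5482789 200.8767658]
```

View pics/s7.png

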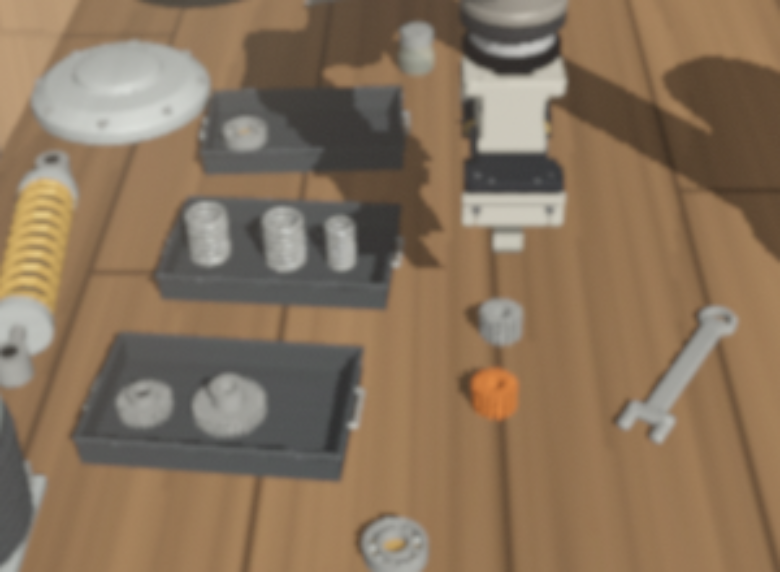

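View pics/w4.png

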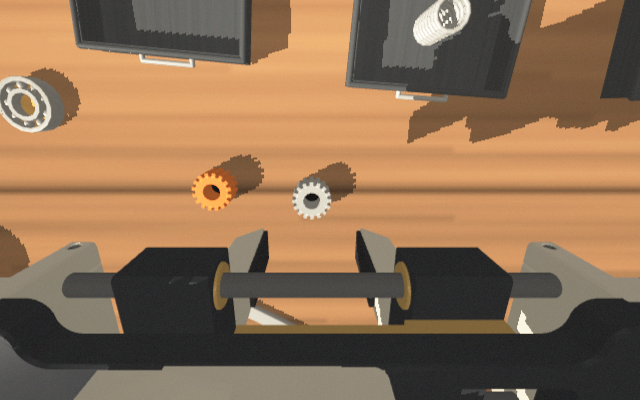

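The cam gear lies flat beside the old one. The steel pinion is centred at (312,200), and the orange one at (212,191) is clear of the fingers. Descending.

```bash
python3 -m crank '[[0,0,4,0,0,0,0.6],[0,0,7,0,0,0,0.6],[0,0,9.5,0,0,0,0.6],[0,0,10.5,0,0,0,0.6],[0,0,10.5,0,0,0,0.6]]';python3 -m crank '[[0,0,0,0,0,0,0.2],[0,0,0,0,0,0,0.2],[0,0,0,0,0,0,0.2],[0,0,0,0,0,0,0.2],[0,0,0,0,0,0,0.2]]' 25;  python3 -m crank '[[0,0,-2,0,0,0,0.2],[0,0,-6,0,0,0,0.2],[0,0,-10,0,0,0,0.2],[0,0,-10,0,0,0,0.2]]'; python3 -c "
from h import *
print(robot.observe()['tool_pos'],robot.observe()['opening'])"
```

```text
time: 20.2
tool_pos: [0.426, 0.111, 0.022]
tool_rot: [3.141, 0.0, 0.0]
contact_force: [0.5, -0.7, 0.5]
opening: 0.0549
time: 20.82
tool_pos: [0.426, 0.1109, 0.0229]
tool_rot: [-3.142, -0.002, 0.0]
contact_force: [0.2, -1.1, 6.4]
opening: 0.0355
time: 21.32
tool_pos: [0.427, 0.111, 0.1246]
tool_rot: [-3.141, -0.006, 0.0]
contact_force: [-0.5, -0.1, -1.8]
opening: 0.0353
[0.4270273  0.11100876 0.12462746] 0.035258732684779186
```

```bash
python3 -m crank '[[4,-3,0,0,0,0,0.2],[8,-6,0,0,0,0,0.2],[12,-9,0,0,0,0,0.2],[16.2,-11,0,0,0,0,0.2],[16.2,-11,0,0,0,0,0.2]]';python3 -m crank '[[0,0,4,0,0,0,0.2],[0,0,7,0,0,0,0.2],[0,0,8,0,0,0,0.2],[0,0,8,0,0,0,0.2]]'; python3 - <<'E'
from h import *
c=read_camera("side");cv2.imwrite("pics/s8.png",cv2.resize(c["frame"][120:340,180:480,::-1],None,fx=2.6,fy=2.6));s=robot.observe(); print(s['tool_pos'],s['opening'],s['contact_force'])
E
```

```text
time: 21.95
tool_pos: [0.5887, 0.2218, 0.1196]
tool_rot: [3.141, 0.001, 0.001]
contact_force: [-0.9, -0.8, -2.4]
opening: 0.0354
time: 22.45
tool_pos: [0.5867, 0.2205, 0.0416]
tool_rot: [3.141, 0.002, -0.0]
contact_force: [0.4, -0.0, -0.3]
opening: 0.0352
[0.58750369 0.22073369 0.04266661] 0.03533017312600559 [ 0.30717247 -0.83592407 -0.61882247]
```

View pics/s8.png

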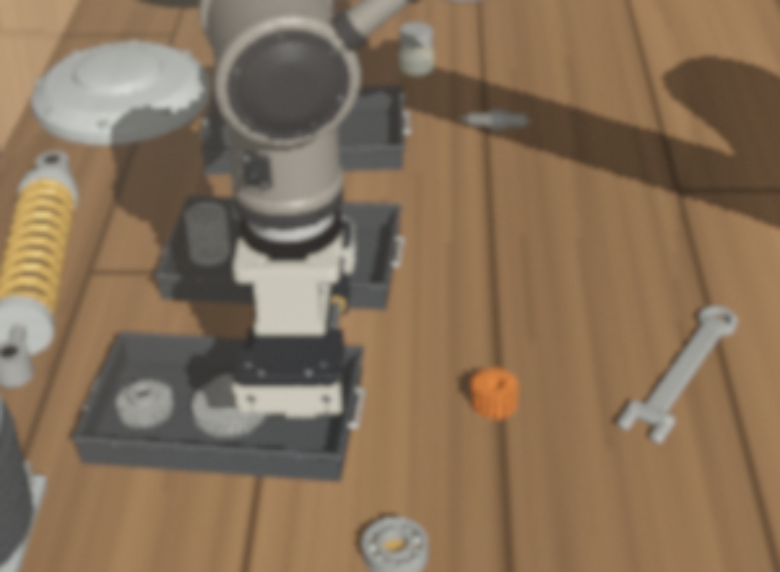

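```bash
python3 -m crank '[[0,0,0.8,0,0,0,0.2],[0,0,1.3,0,0,0,0.2],[0,0,1.55,0,0,0,0.2],[0,0,1.65,0,0,0,0.2],[0,0,1.65,0,0,0,0.2]]'; python3 -m crank '[[0,0,0,0,0,0,0.2]]'
```

```text
time: 23.12
tool_pos: [0.5874, 0.2209, 0.026]
tool_rot: [3.142, -0.0, 0.0]
contact_force: [-2.5, -0.3, 1.7]
opening: 0.0353
time: 23.25
tool_pos: [0.5874, 0.2209, 0.0259]
tool_rot: [3.142, -0.0, 0.0]
contact_force: [-1.8, -0.5, 1.1]
opening: 0.0355
```

Contact at 0.0259. Releasing, then on to the bearing at (0.510, 0.362).

```bash
python3 -m crank '[[0,0,0,0,0,0,0.45],[0,0,0,0,0,0,0.52],[0,0,0,0,0,0,0.52],[0,0,0,0,0,0,0.52]]'; python3 -m crank '[[0,0,-2,0,0,0,0.52],[0,0,-5,0,0,0,0.52],[0,0,-9,0,0,0,0.52],[-2.5,-4,-9,0,0,0,0.75],[-5,-8,-9,0,0,0,0.75]]';python3 -m crank '[[-1,-3,0,0,0,0,0.75],[-2.7,-6.1,0,0,0,0,0.75],[-2.7,-6.1,0,0,0,0,0.75],[-2.7,-6.1,0,0,0,0,0.75]]'; python3 - <<'E'
from h import *
c=read_camera("side");cv2.imwrite("pics/s9.png",cv2.resize(c["frame"][120:370,180:480,::-1],None,fx=2.3,fy=2.3));s=robot.observe(); print(s['tool_pos'],s['opening'],s['contact_force'])
c=read_camera("wrist");cv2.imwrite("pics/w5.png",c["frame"][:,:,::-1]);print(proj(c,[.5101,.362,.014]))
E
```

```text
time: 23.75
tool_pos: [0.5875, 0.2208, 0.0256]
tool_rot: [3.142, -0.0, 0.0]
contact_force: [0.1, 0.6, -0.4]
opening: 0.0475
time: 24.38
tool_pos: [0.5373, 0.3014, 0.1164]
tool_rot: [-3.141, -0.001, -0.002]
contact_force: [-0.1, -0.3, -0.9]
opening: 0.063
time: 24.88
tool_pos: [0.5106, 0.3615, 0.1156]
tool_rot: [3.141, -0.0, 0.0]
contact_force: [-0.1, -0.4, -0.2]
opening: 0.0689
[0.51085628 0.36108995 0.11563756] 0.06877438452709413 [0.53513927 0.3115582  0.14705613]
[312.30749373 201.26411214]
```

View pics/s9.png

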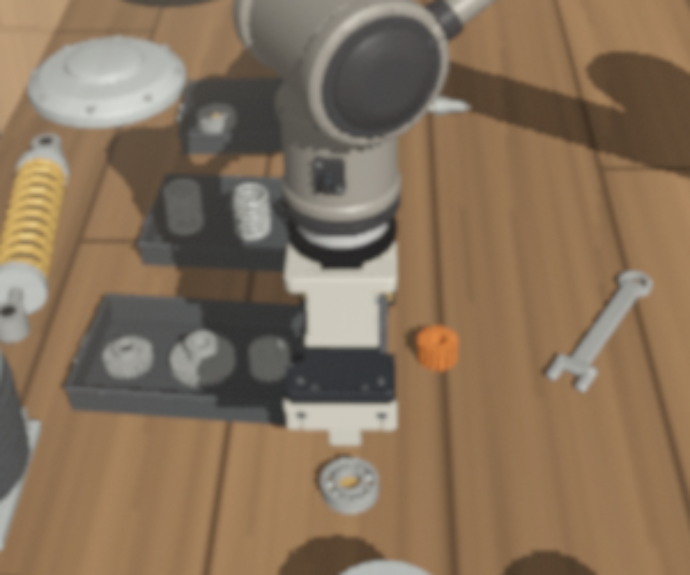

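View pics/w5.png

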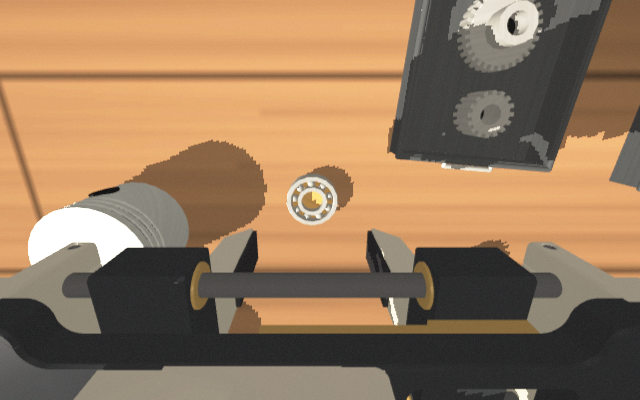

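The bearing is centred at (312,200), as predicted. A large can stands to its left, so I'll check clearance to the gripper body before descending.

```bash
python3 - <<'E'
from h import *
T=read_camera("top");S=read_camera("side")
im=cv2.imread("pics/top0.png")[170:270,20:180]
cv2.imwrite("pics/can.png",np.hstack([cv2.resize(im,(480,300)),cv2.resize(cv2.imread("pics/side0.png")[340:400,300:400],(300,300))[:, :]]))
def tri(a,b):
    P=[np.array(c["intrinsics"])@np.hstack([c["R"],np.array(c["t"])[:,None]]) for c in(T,S)]
    X=cv2.triangulatePoints(P[0],P[1],np.array(a,float),np.array(b,float));return (X[:3]/X[3]).ravel()
print(tri((60,219),(348,391)))
for h in(.05,.08,.1,.12,.15): print(h,ray(T,(60,219),h)[:2].round(3),ray(T,(88,213),h)[:2].round(3),ray(S,(348,391),h)[:2].round(3))
E
```

```text
[0.47766341 0.52787438 0.05826675]
0.05 [0.477 0.532] [0.49  0.474] [0.479 0.522]
0.08 [0.475 0.516] [0.488 0.459] [0.479 0.543]
0.1 [0.474 0.505] [0.486 0.449] [0.478 0.557]
0.12 [0.473 0.494] [0.485 0.439] [0.478 0.571]
0.15 [0.471 0.477] [0.482 0.425] [0.478 0.592]
```

View pics/can.png

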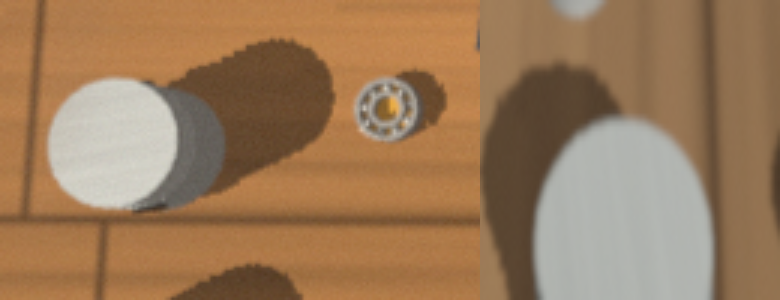

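The can is about 70 mm tall and its nearest edge is at y≈0.478. The gripper body reaches y≈0.456, about 20 mm clear. Descending onto the bearing.

```bash
python3 -m crank '[[0,0,4,0,0,0,0.75],[0,0,7,0,0,0,0.75],[0,0,8.5,0,0,0,0.75],[0,0,9.3,0,0,0,0.75],[0,0,9.3,0,0,0,0.75]]';python3 -m crank '[[0,0,0,0,0,0,0.3],[0,0,0,0,0,0,0.3],[0,0,0,0,0,0,0.3],[0,0,0,0,0,0,0.3],[0,0,0,0,0,0,0.3]]' 25;  python3 -m crank '[[0,0,-2,0,0,0,0.3],[0,0,-6,0,0,0,0.3],[0,0,-10,0,0,0,0.3],[0,0,-10,0,0,0,0.3]]'; python3 - <<'E'
from h import *
c=read_camera("side");cv2.imwrite("pics/s10.png",cv2.resize(c["frame"][120:370,180:480,::-1],None,fx=2.3,fy=2.3));s=robot.observe(); print(s['tool_pos'],s['opening'],s['contact_force'])
E
```

```text
time: 25.7
tool_pos: [0.5107, 0.3618, 0.0229]
tool_rot: [-3.141, -0.0, -0.0]
contact_force: [0.4, -0.9, -0.3]
opening: 0.0686
time: 26.32
tool_pos: [0.5107, 0.362, 0.0233]
tool_rot: [-3.141, -0.001, 0.0]
contact_force: [-0.5, -1.4, 5.1]
opening: 0.0461
time: 26.82
tool_pos: [0.512, 0.3628, 0.1259]
tool_rot: [-3.138, -0.006, 0.0]
contact_force: [1.0, -0.7, -1.6]
opening: 0.0461
[0.51080126 0.362148   0.12365695] 0.04622302483380279 [ 0.44418618  0.48166189 -1.32989351]
```

View pics/s10.png

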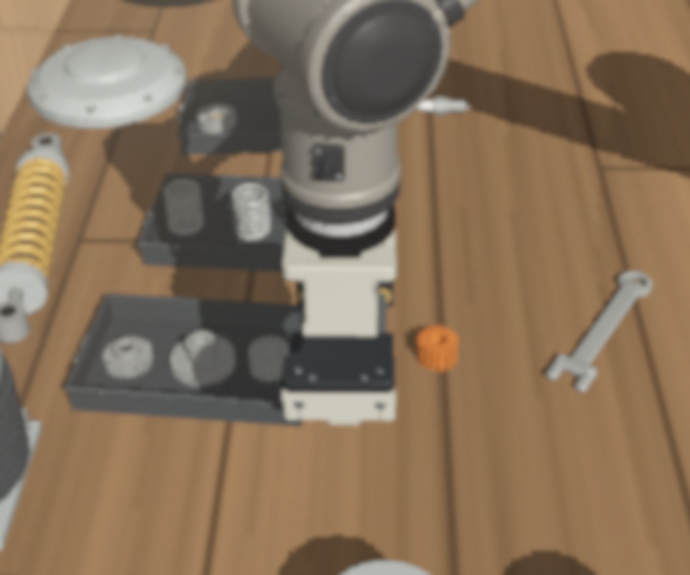

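Bearing held (46.2 mm). Carrying it across to the bearing tray.

```bash
python3 -m crank '[[0,3,0,0,0,0,0.3],[1,8,0,0,0,0,0.3],[2,13,0,0,0,0,0.3],[3,18,0,0,0,0,0.3],[4,23,0,0,0,0,0.3]]';python3 -m crank '[[1,5,0,0,0,0,0.3],[2,10,0,0,0,0,0.3],[3,15,0,0,0,0,0.3],[4,20,0,0,0,0,0.3],[5,25,0,0,0,0,0.3]]';python3 -m crank '[[0.5,5,0,0,0,0,0.3],[1,9.2,0,0,0,0,0.3],[1,9.2,0,0,0,0,0.3],[1,9.2,0,0,0,0,0.3]]';python3 -m crank '[[0,0,4,0,0,0,0.3],[0,0,7,0,0,0,0.3],[0,0,8,0,0,0,0.3],[0,0,8,0,0,0,0.3]]'; python3 - <<'E'
from h import *
c=read_camera("side");cv2.imwrite("pics/s11.png",cv2.resize(c["frame"][80:330,180:480,::-1],None,fx=2.3,fy=2.3));s=robot.observe(); print(s['tool_pos'],s['opening'],s['contact_force'])
c=read_camera("wrist");cv2.imwrite("pics/w6.png",c["frame"][:,:,::-1])
E
```

```text
time: 27.5
tool_pos: [0.5495, 0.1302, 0.1208]
tool_rot: [3.141, 0.003, 0.0]
contact_force: [0.8, -0.1, -1.2]
opening: 0.0456
time: 28.12
tool_pos: [0.5996, -0.1195, 0.1206]
tool_rot: [-3.14, 0.003, 0.0]
contact_force: [0.9, 0.0, -0.7]
opening: 0.0462
time: 28.62
tool_pos: [0.6095, -0.2094, 0.1209]
tool_rot: [-3.14, 0.003, -0.0]
contact_force: [0.4, -0.4, -0.7]
opening: 0.0461
time: 29.12
tool_pos: [0.6104, -0.2091, 0.0424]
tool_rot: [-3.141, 0.001, 0.001]
contact_force: [0.4, 0.1, -0.4]
opening: 0.046
[ 0.61099692 -0.20968463  0.04344454] 0.04607188444947957 [ 0.18486243  0.37703309 -0.08838145]
```

View pics/s11.png

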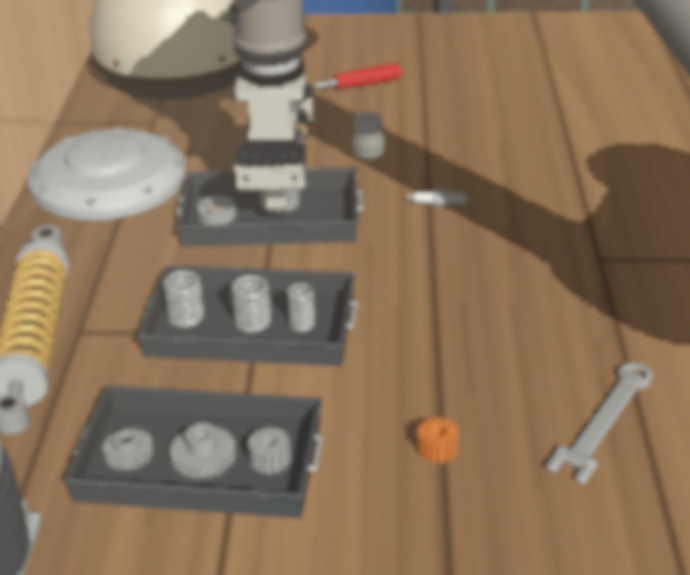

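View pics/w6.png

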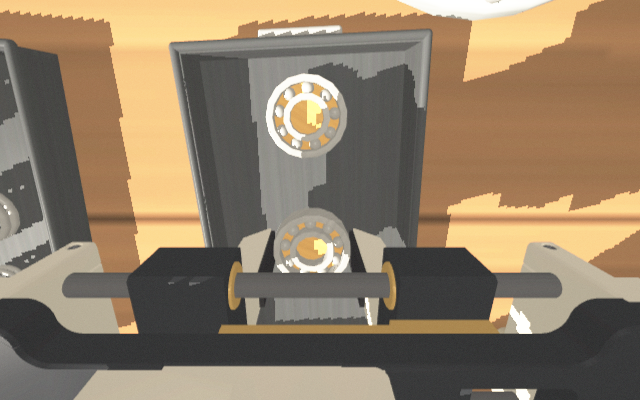

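The bearing hangs level at mid-tray with both fingers inside the walls. Lowering.

```bash
python3 -m crank '[[0,0,0.8,0,0,0,0.3],[0,0,1.3,0,0,0,0.3],[0,0,1.6,0,0,0,0.3],[0,0,1.7,0,0,0,0.3],[0,0,1.7,0,0,0,0.3]]'; python3 -m crank '[[0,0,0.05,0,0,0,0.3],[0,0,0.05,0,0,0,0.3]]'
```

```text
time: 29.85
tool_pos: [0.6103, -0.2102, 0.0263]
tool_rot: [3.142, 0.0, 0.0]
contact_force: [-3.2, 1.1, 5.7]
opening: 0.0461
time: 30.1
tool_pos: [0.6103, -0.2102, 0.0263]
tool_rot: [3.141, 0.0, 0.0]
contact_force: [-3.1, 1.3, 8.9]
opening: 0.0461
```

Firm, gentle contact (9 N). Releasing and retreating clear of the views.

```bash
python3 -m crank '[[0,0,0,0,0,0,0.58],[0,0,0,0,0,0,0.64],[0,0,0,0,0,0,0.64],[0,0,0,0,0,0,0.64]]'; python3 -m crank '[[0,0,-2,0,0,0,0.64],[0,0,-5,0,0,0,0.64],[0,0,-9,0,0,0,0.64],[-3,3,-12,0,0,0,0.64],[-7,6,-16,0,0,0,0.64]]'; python3 -m crank '[[-5,3,0,0,0,0,0.64],[-10,6,0,0,0,0,0.64],[-15,9,0,0,0,0,0.64],[-18,12,0,0,0,0,0.64],[-18,12,0,0,0,0,0.64]]';  python3 - <<'E'
from h import *
s=robot.observe(); print(s['time'],s['tool_pos'],s['contact_force'])
c=read_camera("side");cv2.imwrite("pics/s12.png",cv2.resize(c["frame"][80:330,180:480,::-1],None,fx=2.3,fy=2.3))
T=read_camera("top");cv2.imwrite("pics/t12.png",cv2.resize(T["frame"][90:310,130:510,::-1],None,fx=2.1,fy=2.1,interpolation=cv2.INTER_CUBIC))
for n,uv,z in(("jar",(484,209),.025),):
    ca,b=steel(T,uv,19);print(n,ray(T,ca,z)[:2].round(4))
E
```

```text
time: 30.6
tool_pos: [0.6104, -0.2101, 0.025]
tool_rot: [-3.142, 0.0, 0.0]
contact_force: [-0.3, -0.3, -0.2]
opening: 0.0585
time: 31.22
tool_pos: [0.5408, -0.2696, 0.1846]
tool_rot: [-3.141, 0.001, 0.002]
contact_force: [0.0, -0.8, -0.7]
opening: 0.0591
time: 31.85
tool_pos: [0.3595, -0.3914, 0.1845]
tool_rot: [3.141, -0.0, -0.004]
contact_force: [0.5, -0.1, -0.2]
opening: 0.0589
31.85 [ 0.35950887 -0.39137168  0.18446896] [ 0.47126799 -0.11937738 -0.1992733 ]
jar [ 0.5063 -0.372 ]
```

View pics/s12.png

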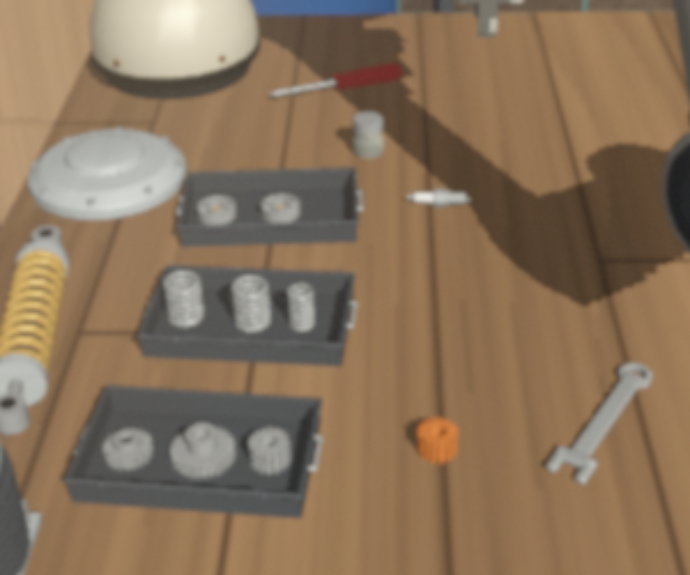

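View pics/t12.png

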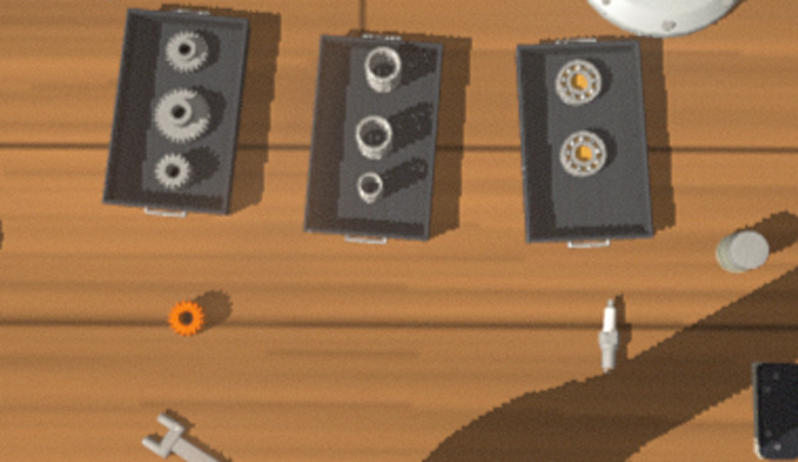

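Both views show every part in the right tray: springs standing, gears and bearing flat, all separate. The plug (crop 609,335), jar (742,250) and orange pinion (186,318) sit where they did in the first crop. Handing in.

```bash
python3 -c "
from cell import robot
s=robot.observe();print(s['time'],s['qvel'].round(3));print(robot.hand_in())"
```

```text
31.95 [ 0.032  0.003  0.     0.     0.002 -0.   ]
the job is handed in; nothing more can be done
None
```

I put all five parts into their matching trays and handed the job in at about 32 s of the 128 s allowed. The order was outer spring, inner spring, cam gear, pinion, bearing. Each part was lowered until it touched the tray floor (9 N at most in the readings I took) before release.

- **Parts:** the final top and side pictures show both springs standing, and the gears and bearing lying flat. All are clear of each other and of the part already in each tray.
- **Things left alone:** the jar measured within 0.1 mm of its first position. The spark plug and the orange look-alike pinion sit at the same pixels as before, by eye.
- **Measurements that disagreed:**
  - The side camera put the outer spring, cam gear and pinion 4–15 mm off the top camera in y. I used the top camera, and the wrist camera confirmed it to about 2–3 mm.
  - One move stopped about 1 cm short of the inner spring, and I corrected it before descending.

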